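# Unload a power supply from a bed-of-nails test fixture

### The job

The test is finished: with the lid still shut, hold the mushroom-headed vent button fully down for at least two seconds and let it go, leaving the collared start button alone. Then raise the fixture lid by its bar handle until the gas struts hold it fully open, without letting it drop back. Lift the power supply out from under the lid and set it down gently, upright and flat, in the shallow black tray, leaving everything else where it stands.

Things in the scene. Friction and masses are not known exactly. Their poses are not given: they have to be found in the camera images.
- vent (a joint): travel of the vent button, m: 0 up, 0.006 fully down; a spring returns it, 1.5 N to start, 5 N fully down
- vent_top (a point): middle of the top of the vent button: a black mushroom head 48 mm across, pressed straight down, its top 80 mm above the table, on the front ledge of the fixture left or right of the bar handle, 105 mm from the fixture's middle line
- start (a joint): travel of the start button, m: 0 up, 0.004 down; leave it alone
- start_top (a point): middle of the top of the start button: a black head 20 mm across sunk 1 mm inside a guard collar 32 mm across, 60 mm above the table, on the ledge at the other side of the bar handle from the vent button
- lid (a joint): angle of the fixture lid, rad: 0 shut, 0.9 fully open against its stop. An aluminium frame 250 x 300 x 18 mm with a clear window, hinged along its far edge. Two gas struts at its sides carry most of its weight: above about 0.6 they push it open and hold it there, below about 0.4 it sinks shut. Raising it takes 2 to 4 N at the bar
- lid_bar (a point): centre of the round bar handle before the lid: black, 16 mm thick, 124 mm long, parallel to the hinge, 117 mm above the table when shut (341 mm when open), its axis 40 mm before the lid's front face (32 mm free gap) and 72 mm above the ledge. Brackets 12 mm wide hold it, 52 to 64 mm to each side of its middle
- lid_hinge (a point): middle of the hinge line, fixed, 108 mm above the table at the lid's far edge; x points from the fixture's front to its back, y along the hinge (the fixture's yaw), z up. The bar moves on a circle of radius 290 mm about the hinge line; with the lid shut it lies 290 mm towards -x and 9 mm above it
- nest (a point): middle of the deck the power supply stands on, 55 mm above the table, axes as the hinge's. White locators 10 mm high stand at the unit's short ends. Housing walls up to 107 mm above the table: inner faces 108 mm in front, 138 mm to the sides. The open lid's front edge hangs 155 mm before the hinge line, 300 mm up, over the unit: reach in with the gripper leaning back to the front, 30 to 45 degrees
- unit_center (a point): centre (half-way up) of the power supply: open-frame unit in an aluminium channel, 140 (x) x 54 (y) x 40 (z) mm, about 0.34 kg, its two long sides flat aluminium walls to grip across. It stands upright in the nest under the lid, its x axis along the fixture's x
- tray: the shallow black tray, open on top, 220 (x) x 150 (y) x 25 (z) mm, walls and floor 4 mm; origin: centre of its underside, on the table beside the fixture, left or right of it
- bin: bystander: deep grey parts bin 200 x 140 x 75 mm at the other side; origin: centre of its underside
- multimeter: bystander: hand multimeter lying on its back, 155 x 78 x 37 mm; origin: centre of its underside
- mouse: bystander: black computer mouse 105 x 58 x 30 mm; origin: centre of its underside
- fixture: the test fixture: black base 375 (x) x 340 (y) x 45 (z) mm with a bright front ledge 95 mm deep that carries the two buttons; a grey housing 280 x 300 mm up to 107 mm high behind it, closed by the lid, one gas strut at each side. Origin: on the table, 205 mm behind the ledge's front edge, on the middle line; x from front to back

How it is judged:
On the way, in this order (a step that is already met when the one before it is completed fails the run):
1. vent button held down for two seconds with the lid shut (value of joint vent above 0.0042 m and value of joint lid below 0.03 rad), for 1.9 s.
2. vent button let go again (value of joint vent below 0.0015 m), for 0.1 s.
3. lid raised fully open, off the robot's hand, held by its struts, the unit still in its nest (value of joint lid above 0.84 rad and contact force between the fingers and lid below 0.1 N and distance of unit_center from where it was at the start of the episode below 0.02 m), for 0.3 s.
4. unit lowered onto the tray's floor while still in the gripper (z of unit_center in the frame of tray below 0.034 m and horizontal distance between unit_center and tray below 0.06 m and contact force between the fingers and unit above 0.5 N), for 0.05 s.
At the end, for the whole second after the job is handed in: The lid stands open (above 0.84 rad) on its struts, the vent button is up, and the power supply lies upright on the tray's floor (its centre within 4 mm of its resting height and 60 mm of the tray's middle, level within 0.08 rad) (value of joint lid above 0.84 rad and value of joint vent below 0.0015 m and z of unit_center in the frame of tray between 0.018 and 0.028 m and horizontal distance between unit_center and tray below 0.06 m and angle between unit_center's own z axis and vertical below 0.08 rad); the robot touches nothing.
It fails at once if start button pressed (value of joint start above 0.002 m).
It fails at once if lid let drop (velocity of joint lid below -0.6 rad/s).
It fails at once if bin knocked aside (distance of bin from where it was at the start of the episode above 0.02 m).
It fails at once if multimeter knocked aside (distance of multimeter from where it was at the start of the episode above 0.02 m).
It fails at once if mouse knocked aside (distance of mouse from where it was at the start of the episode above 0.02 m).
It also fails if it takes over 72 s, if anything falls off the work surface, if the arm or the gripper's body presses on something with over 40 N, if the wrist force passes 120 N, or if a joint passes its speed limit or range.

### The arm

A 7-joint arm with a two-finger parallel gripper is mounted at the origin on the work surface. World frame = base frame: x ahead of the robot, y to its left, z up, the work surface at z = 0. Lengths are in m, angles in rad, forces in N, time in s.
With the tool pointing down it reaches from about 0.4 to 0.85 m from the base axis. Payload 10.4 kg.
Tool frame: the origin (TCP) lies between the finger pads; the fingertips stand ahead of it and the grasp point (between the pads) lies 3 mm ahead of it (r.tips_ahead is the z of the fingertips in the tool frame, in m); z points along the fingers, y is the line along which they close (so a half turn about z gives the same grasp; the last joint's range is limited). The gripper opens to 87 mm and grips with 3 to 60 N. Pads are 19 mm wide; open, the fingers measure 117 mm over their backs; the gripper's body (75 mm by 190 mm) begins 51 mm behind the grasp point.
Start: joints at [1.292, 0.332, -0.065, 1.46, 0.022, 1.35, -0.088], TCP at [0.158, -0.605, 0.245] pointing down, gripper open.
Joint ranges: [-2.6, 2.6], [-0.5, 2.12], [-1.47, 1.34], [0.16, 2.42], [-1.27, 4.41], [0.06, 2.06], [-2.6, 2.6]. Speed limits (rad/s): [2.22, 2.22, 2.79, 2.79, 3.14, 3.14, 3.14].

### API

Orientations are given as a unit quaternion [x, y, z, w].
In Python, from bench import telemetry, camera, get_calibration, r gives the robot as it stands.
- The arm moves only by the tool drive_tool, never from a script. Its argument "series" is one flat list of numbers, 7 for each row, row after row: the turn, a rotation vector about the tool's x, y, z in units of 5 degrees (1.0 is 5 degrees), then the shift along the tool's x, y, z in units of 40 mm (1.0 is 40 mm), then the opening, from -1 (shut) to 1 (fully open). A call has 1 to 10 rows; each row is the pose to reach, as a shift and turn from the pose commanded when the call began, along the tool's axes at that moment; what a row does not reach only later rows make up. A row lasts 1/12 s, in which the tool goes at most 41.7 mm and 7.16 degrees, less where a joint would pass 70% of its speed; a pose out of reach is approached as far as the arm can. A call with a gripper value outside its range is refused whole. The fingers move at their own pace and stop on an object; "grip_force" is the grip in N (left out, the last holds). Time passes only in rows, so rows that repeat a pose let the fingers close. It gives the time, the measured TCP pose, the force, the opening and the grip force at its end, in the units of the state.
- telemetry.read_state(): the state, without advancing time (a new reading comes with each control period).
- camera(name): name is "scene" or "top" or "wrist"; returns the picture (480x640x3 uint8, red, green, blue); there is no depth.
- get_calibration(name): a dict with "fovy" (degrees; the focal length in pixels is half the picture's height over the tangent of half this angle, whatever the lens; pixels are square), "cx", "cy" (the principal point, pixels), "xyz" and "rotation" of the camera in the world. Camera axes: x right, y up, looking along -z (the intrinsics and any distortion apply to the point x, -y, -z); pixel columns grow to the right and rows downward; lengths in m; the calibration is good to about 2 mm. A picture is of the moment at which its call begins: read the wrist's pose just before it. get_calibration takes no time and is no camera call; for the wrist camera it gives the pose at the moment of the call.
- r.close_job(): hands the job in; it is judged then, once.
The state is a dict: "time": time; "joint_positions": joint angles; "joint_vel": joint speeds; "joint_torque": joint torques, N m; "ee_pos": TCP position; "eef_rot": TCP orientation; "ft_force": force on the tool from outside, world axes, zero at the start; "torque": the same for the moment, N m; "width": finger opening in m; "grip_force": force on a finger pad.
Only numpy, scipy, OpenCV 4.12 (cv2) and the standard library are available. Lean on these libraries where they do the work, as an engineer would, in place of code of your own. Each camera call takes 0.05 s, during which the arm holds its last target. There are 200 camera calls.

## Working session

There is one attempt and no reset: what is moved stays moved. The work goes in short steps, Python scripts to look and compute and a tool call to move; the robot and the scene stay as the last step left them, time stands still between calls to the robot, and variables do not carry over. Pictures are saved under pics/ and viewed, at most 13 in all, crops included, and the job is handed in when it is done.

Besides the shell and the picture viewer there is one more tool, called as name(argument=value, ...) on one line, values as JSON. drive_tool: Moves the arm, as the interface text tells. Its arguments: {"type":"object","properties":{"series":{"type":"array"},"grip_force":{"type":"number"}},"required":["series"]}

```bash
mkdir -p pics; ls; python3 - <<'E'
from bench import telemetry, camera, get_calibration, r
import cv2
print(telemetry.read_state()); print(r.tips_ahead)
for n in ("scene","top"):
    print(n,get_calibration(n)); cv2.imwrite(f"pics/{n}0.png",camera(n)[:,:,::-1])
print(get_calibration("wrist"))
E
```

```text
pics
{'time': 0.0, 'joint_positions': array([ 1.29241071,  0.33283949, -0.06468021,  1.46092   ,  0.02160192,
        1.34988301, -0.08847361]), 'joint_vel': array([-5.95658877e-05,  7.68635460e-04,  4.03036487e-04, -2.52786654e-04,
       -2.02553668e-04, -2.90757672e-04,  6.08451911e-04]), 'joint_torque': array([-8.67384115e-04, -6.23263764e+01,  2.37506378e-02, -3.89886940e+01,
       -6.13763882e-02,  3.99234553e-02,  1.64228986e-04]), 'ee_pos': array([ 0.1580267 , -0.60433934,  0.24378426]), 'eef_rot': array([ 9.91830802e-01,  1.27558618e-01, -1.21263578e-04, -6.66299880e-04]), 'ft_force': array([-1.46818236,  0.12436828,  1.1250676 ]), 'torque': array([ 0.02895106, -0.00521657,  0.01025133]), 'grip_force': 0.0, 'width': 0.08715183294733572}
0.022
scene {'fovy': 42.84757746449416, 'cx': 315.16758765692845, 'cy': 242.80589865907586, 'xyz': array([1.02142952, 0.54466366, 1.16543565]), 'rotation': array([0.08754468, 0.26071066, 0.91044575, 0.30895699])}
top {'fovy': 44.728180800113556, 'cx': 312.87724833401154, 'cy': 239.18120397729274, 'xyz': array([4.76346118e-01, 6.21250071e-05, 1.21199117e+00]), 'rotation': array([-0.04982572,  0.0389541 ,  0.70862302, -0.70274704])}
{'fovy': 64.59316834442848, 'cx': 317.59776290742667, 'cy': 239.15735011022676, 'xyz': array([ 0.23927841, -0.58385831,  0.38320793]), 'rotation': array([-0.12020675,  0.09424618, -0.60374957,  0.782403  ])}
```

View pics/top0.png

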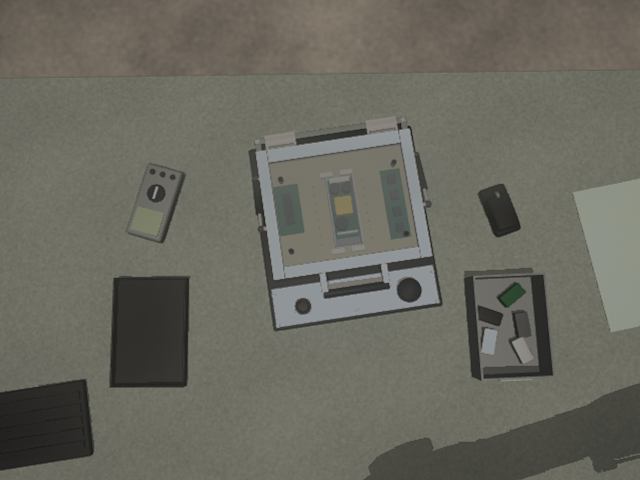

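View pics/scene0.png

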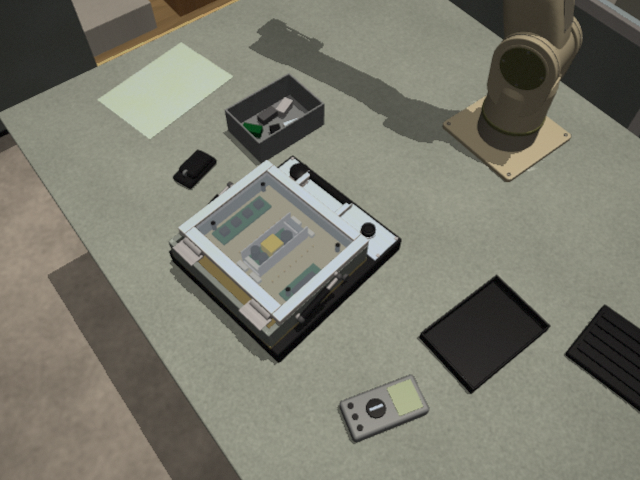

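The top view shows the fixture with the large vent button at (409,290) and the collared start button at (303,306). The bar is around (356,287), the tray at (150,331), the bin at (510,325) and the unit at (344,210). The scene view agrees, with the vent at (300,172) and the start button at (368,230).

```bash
cat > h.py <<'E'
import numpy as np, cv2
from scipy.spatial.transform import Rotation as R
from bench import telemetry, camera, get_calibration, r
def ray(c,uv):
    f=240/np.tan(np.radians(c['fovy'])/2); uv=np.atleast_2d(uv).astype(float)
    d=np.c_[(uv[:,0]-c['cx'])/f,-(uv[:,1]-c['cy'])/f,-np.ones(len(uv))]
    return np.array(c['xyz']),R.from_quat(c['rotation']).apply(d)
def onz(c,uv,z):
    o,d=ray(c,uv); return o+d*((z-o[2])/d[:,2])[:,None]
def blob(m,uv,rad):
    s=np.zeros_like(m); cv2.circle(s,uv,rad,255,-1)
    n,l,st,ce=cv2.connectedComponentsWithStats(cv2.bitwise_and(m,s))
    i=1+np.argmax(st[1:,4]); return ce[i],st[i]
def move(p,q,s=None):  # call numbers taking the tool from its pose to p,q
    s=s or telemetry.read_state(); A=R.from_quat(s['eef_rot'])
    return np.r_[np.degrees((A.inv()*R.from_quat(q)).as_rotvec())/5, A.inv().apply(np.array(p)-s['ee_pos'])/.04].round(2)
E
cat > a.py <<'E'
from h import *
T=get_calibration('top');S=get_calibration('scene')
t=cv2.imread('pics/top0.png');s=cv2.imread('pics/scene0.png')
dt=cv2.inRange(cv2.cvtColor(t,6),0,70);ds=cv2.inRange(cv2.cvtColor(s,6),0,60)
for n,m,c,uv,rad,z in(("ventT",dt,T,(409,290),17,.08),("startT",dt,T,(303,306),12,.062),("ventS",ds,S,(300,172),14,.08),("startS",ds,S,(368,230),10,.062)):
    ce,st=blob(m,uv,rad);print(n,ce.round(1),st,onz(c,ce,z).round(4))
ce,st=blob(cv2.inRange(cv2.cvtColor(t,6),0,60),(150,331),90);print('trayT',ce,st)
print('tray corners',onz(T,[(113,277),(188,277),(188,386),(110,386)],.025).round(3), onz(S,[(497,277),(549,325),(472,389),(421,336)],.025).round(3))
print('ledge',onz(T,[(275,329),(441,304)],.045).round(3))
print('unit',onz(T,[(331,177),(356,177),(362,246),(336,246)],.095).round(3))
print('bar ',onz(T,[(326,293),(387,284)],.117).round(3))
E
python3 a.py
python3 - <<'E'
import cv2,numpy as np
t=cv2.imread('pics/top0.png')[110:340,240:450]
cv2.imwrite('pics/crop1.png',cv2.resize(t,None,fx=2.6,fy=2.6,interpolation=2)[:600])
E
```

```text
ventT [408.8 289.6] [397 278  24  24 445] [[ 0.5196 -0.1674  0.08  ]]
startT [302.7 305.9] [296 299  15  15 181] [[0.4901 0.0382 0.062 ]]
ventS [299.9 170.8] [290 160  24  20 247] [[ 0.5223 -0.1662  0.08  ]]
startS [367.7 229.6] [361 223  14  14 153] [[0.4947 0.0402 0.062 ]]
trayT [149.54830193 331.74486979] [ 110  277   79  110 8333]
tray corners [[0.552 0.427 0.025]
 [0.551 0.273 0.025]
 [0.333 0.269 0.025]
 [0.334 0.426 0.025]] [[0.337 0.282 0.025]
 [0.334 0.424 0.025]
 [0.553 0.423 0.025]
 [0.556 0.284 0.025]]
ledge [[ 0.445  0.094  0.045]
 [ 0.492 -0.236  0.045]]
unit [[ 0.74  -0.02   0.095]
 [ 0.739 -0.068  0.095]
 [ 0.603 -0.078  0.095]
 [ 0.604 -0.028  0.095]]
bar  [[ 0.513 -0.007  0.117]
 [ 0.529 -0.122  0.117]]
```

View pics/crop1.png

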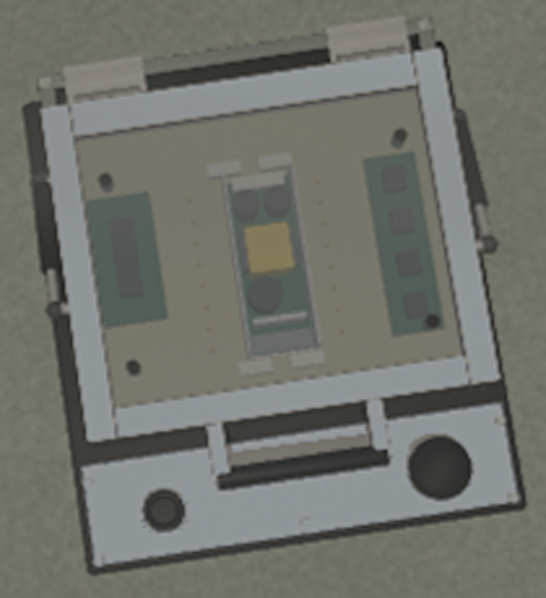

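```bash
cat >> h.py <<'E'
YAW=8.0
def q(yaw,lean=0): # lean: tool tilted so that the wrist goes back along -ex
    base=R.from_euler('z',yaw,degrees=True)*R.from_euler('x',180,degrees=True)
    return (R.from_euler('z',YAW,degrees=True)*R.from_euler('y',-lean,degrees=True)*R.from_euler('z',-YAW,degrees=True)*base).as_quat()
M=np.array([.5066,-.0638]); ex=np.array([np.cos(np.radians(YAW)),np.sin(np.radians(YAW))]); ey=np.array([-ex[1],ex[0]])
def fx(a,b,z): return np.r_[M+a*ex+b*ey,z]   # a ahead of the buttons' line, b to the left
E
python3 -c "
from h import *
print(move(fx(0,-.105,.244),q(98)),fx(0,-.105,.2)); print(R.from_quat(q(8,35)).as_matrix().round(2))"
```

```text
[-1.000e-02 -1.000e-02 -1.667e+01  1.154e+01 -8.260e+00  1.000e-02] [ 0.52121318 -0.16777815  0.2       ]
[[ 0.81  0.14  0.57]
 [ 0.11 -0.99  0.08]
 [ 0.57  0.   -0.82]]
```

drive_tool(series=[0, 0, -16.67, 11.54, -8.26, 0, -1, 0, 0, -16.67, 11.54, -8.26, 0, -1, 0, 0, -16.67, 11.54, -8.26, 0, -1, 0, 0, -16.67, 11.54, -8.26, 0, -1, 0, 0, -16.67, 11.54, -8.26, 0, -1, 0, 0, -16.67, 11.54, -8.26, 0, -1, 0, 0, -16.67, 11.54, -8.26, 0, -1, 0, 0, -16.67, 11.54, -8.26, 0, -1, 0, 0, -16.67, 11.54, -8.26, 0, -1, 0, 0, -16.67, 11.54, -8.26, 0, -1], grip_force=20)

```text
time: 0.93
ee_pos: [0.4253, -0.2825, 0.2445]
eef_rot: [0.728, 0.686, -0.0, 0.0]
ft_force: [0.8, 0.0, 0.3]
width: 0.0282
grip_force: 0.0
```

```bash
python3 -c "
from h import *
s=telemetry.read_state();print(s['time'],s['ee_pos'],s['joint_positions'].round(2),move(fx(0,-.105,.160),q(98)))"
```

```text
0.9333 [ 0.42530604 -0.28250096  0.24450568] [ 0.94  0.11 -0.47  1.74  0.05  1.31  0.4 ] [-0.    0.   -2.28  3.01  2.22  2.11]
```

drive_tool(series=[0, 0, -2.28, 3, 2.2, 0, -1, 0, 0, -2.28, 3, 2.2, 0, -1, 0, 0, -2.28, 3, 2.2, 0, -1, 0, 0, -2.28, 3, 2.2, 0, -1, 0, 0, -2.28, 3, 2.2, 0.5, -1, 0, 0, -2.28, 3, 2.2, 1, -1, 0, 0, -2.28, 3, 2.2, 1.5, -1, 0, 0, -2.28, 3, 2.2, 2, -1, 0, 0, -2.28, 3, 2.2, 2, -1, 0, 0, -2.28, 3, 2.2, 2, -1])

```text
time: 1.77
ee_pos: [0.5196, -0.1701, 0.164]
eef_rot: [0.658, 0.753, -0.0, -0.001]
ft_force: [-0.2, 0.1, 1.5]
width: 0.0003
grip_force: 0.0
```

```bash
cat > w.py <<'E'
import sys
from h import *
s=telemetry.read_state();print(s['time'],s['ee_pos'],s['ft_force'])
for n in sys.argv[2:]:
    c=get_calibration(n); print(n,c['xyz'],c['rotation']); cv2.imwrite(f"pics/{n}{sys.argv[1]}.png",camera(n)[:,:,::-1])
E
python3 w.py 1 wrist; python3 -c "
from h import *
print(move(fx(0,-.105,.108),q(98)))"
```

```text
1.7667 [ 0.51957033 -0.17011113  0.16400131] [-0.18733334  0.12649525  1.46728578]
wrist [ 0.50893917 -0.08785312  0.30346961] [-0.15164202 -0.00957456  0.06638759  0.98615704]
[ 0.   -0.   -0.06  0.06  0.03  1.43]
```

View pics/wrist1.png

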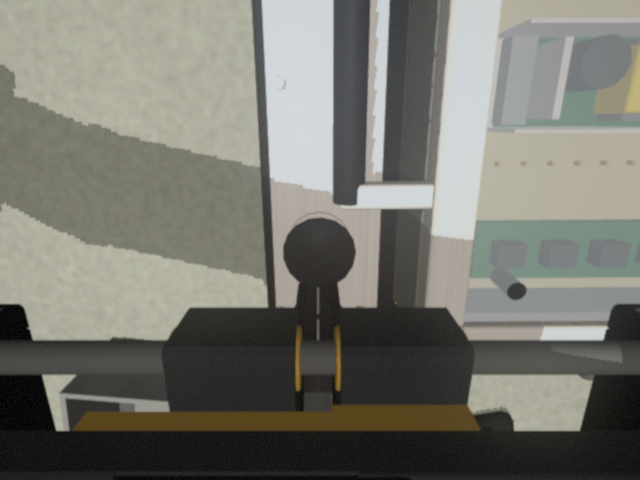

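The wrist view shows the closed fingers just in front of the vent head at (319,252). The bar runs vertically at columns 334–366, ending at row 203.

```bash
python3 -c "
from h import *
c={'fovy':64.59316834442848,'cx':317.6,'cy':239.16,'xyz':[0.50893917,-0.08785312,0.30346961],'rotation':[-0.15164202,-0.00957456,0.06638759,0.98615704]}
g=cv2.cvtColor(cv2.imread('pics/wrist1.png'),6)
for row in (20,120,180):
  x=np.where(g[row,320:385]<70)[0]+320; x=x[x<372]; e=onz(c,[(x.min(),row),(x.max(),row)],.117); print(row,x.min(),x.max(),e[:,:2].round(4), ((e.mean(0)[:2]-M)@np.c_[ex,ey]).round(4))
for p,z in (((319,251),.08),((346,203),.117)):
  w=onz(c,p,z)[0];print(w.round(4),((w[:2]-M)@np.c_[ex,ey]).round(4))
"
```

```text
20 360 368 [[ 0.5215 -0.0444]
 [ 0.5249 -0.0439]] [0.0192 0.0171]
120 362 362 [[ 0.5293 -0.0853]
 [ 0.5293 -0.0853]] [ 0.0195 -0.0244]
180 358 363 [[ 0.5321 -0.1133]
 [ 0.5346 -0.1129]] [ 0.0196 -0.0525]
[ 0.52   -0.1652  0.08  ] [-0.0009 -0.1023]
[ 0.5281 -0.1254  0.117 ] [ 0.0127 -0.064 ]
```

drive_tool(series=[0, 0, 0, 0.09, 0, 0.4, -1, 0, 0, 0, 0.09, 0, 0.8, -1, 0, 0, 0, 0.09, 0, 1.2, -1, 0, 0, 0, 0.09, 0, 1.4, -1, 0, 0, 0, 0.09, 0, 1.45, -1, 0, 0, 0, 0.09, 0, 1.45, -1])

```text
time: 2.32
ee_pos: [0.5201, -0.1669, 0.1072]
eef_rot: [0.658, 0.753, 0.0, 0.0]
ft_force: [0.9, 0.5, 1.1]
width: 0.0001
grip_force: 0.0
```

drive_tool(series=[0, 0, 0, 0, 0, 0.06, -1, 0, 0, 0, 0, 0, 0.12, -1, 0, 0, 0, 0, 0, 0.17, -1, 0, 0, 0, 0, 0, 0.21, -1, 0, 0, 0, 0, 0, 0.24, -1, 0, 0, 0, 0, 0, 0.26, -1, 0, 0, 0, 0, 0, 0.26, -1])

```text
time: 2.9
ee_pos: [0.5203, -0.1669, 0.0965]
eef_rot: [0.658, 0.753, 0.0, 0.001]
ft_force: [2.3, -1.4, 5.3]
width: 0.0006
grip_force: 2.3
```

drive_tool(series=[0, 0, 0, 0, 0, 0.02, -1, 0, 0, 0, 0, 0, 0.02, -1, 0, 0, 0, 0, 0, 0.02, -1, 0, 0, 0, 0, 0, 0.02, -1, 0, 0, 0, 0, 0, 0.02, -1, 0, 0, 0, 0, 0, 0.02, -1, 0, 0, 0, 0, 0, 0.02, -1, 0, 0, 0, 0, 0, 0.02, -1, 0, 0, 0, 0, 0, 0.02, -1, 0, 0, 0, 0, 0, 0.02, -1])

```text
time: 3.73
ee_pos: [0.5204, -0.1669, 0.0962]
eef_rot: [0.658, 0.753, 0.0, 0.001]
ft_force: [1.6, 0.5, 8.7]
width: 0.0003
grip_force: 4.2
```

drive_tool(series=[0, 0, 0, 0, 0, 0.01, -1, 0, 0, 0, 0, 0, 0.01, -1, 0, 0, 0, 0, 0, 0.01, -1, 0, 0, 0, 0, 0, 0.01, -1, 0, 0, 0, 0, 0, 0.01, -1, 0, 0, 0, 0, 0, 0.01, -1, 0, 0, 0, 0, 0, 0.01, -1, 0, 0, 0, 0, 0, 0.01, -1, 0, 0, 0, 0, 0, 0.01, -1, 0, 0, 0, 0, 0, 0.01, -1])

```text
time: 4.57
ee_pos: [0.5204, -0.1669, 0.0961]
eef_rot: [0.658, 0.753, 0.0, 0.001]
ft_force: [0.4, -0.5, 11.6]
width: 0.0006
grip_force: 5.8
```

drive_tool(series=[0, 0, 0, 0, 0, 0, -1, 0, 0, 0, 0, 0, 0, -1, 0, 0, 0, 0, 0, 0, -1, 0, 0, 0, 0, 0, 0, -1, 0, 0, 0, 0, 0, 0, -1, 0, 0, 0, 0, 0, 0, -1, 0, 0, 0, 0, 0, 0, -1, 0, 0, 0, 0, 0, 0, -1, 0, 0, 0, 0, 0, 0, -1, 0, 0, 0, 0, 0, 0, -1])

```text
time: 5.4
ee_pos: [0.5204, -0.167, 0.096]
eef_rot: [0.658, 0.753, 0.0, 0.001]
ft_force: [-0.1, -0.1, 12.9]
width: 0.0002
grip_force: 5.8
```

drive_tool(series=[0, 0, 0, 0, 0, 0, -1, 0, 0, 0, 0, 0, 0, -1, 0, 0, 0, 0, 0, 0, -1, 0, 0, 0, 0, 0, 0, -1, 0, 0, 0, 0, 0, 0, -1, 0, 0, 0, 0, 0, 0, -1, 0, 0, 0, 0, 0, 0, -1, 0, 0, 0, 0, 0, 0, -1, 0, 0, 0, 0, 0, 0, -1, 0, 0, 0, 0, 0, 0, -1])

```text
time: 6.23
ee_pos: [0.5204, -0.167, 0.0961]
eef_rot: [0.658, 0.753, 0.0, 0.001]
ft_force: [-0.8, -0.8, 11.8]
width: 0.0004
grip_force: 5.8
```

drive_tool(series=[0, 0, 0, 0, 0, -0.1, -1, 0, 0, 0, 0, 0, -0.3, -1, 0, 0, 0, 0, 0, -0.7, -0.1, 0, 0, 0, 0, 0, -1.2, -0.1, 0, 0, 0, 0, 0, -1.6, -0.1, 0, 0, 0, 0, 0, -1.8, -0.1, 0, 0, 0, 0, 0, -1.8, -0.1, 0, 0, 0, 0, 0, -1.8, -0.1])

```text
time: 6.9
ee_pos: [0.5193, -0.1667, 0.1665]
eef_rot: [0.658, 0.753, -0.0, -0.0]
ft_force: [-0.6, 0.7, 0.2]
width: 0.0322
grip_force: 0.0
```

```bash
python3 -c "
from h import *
s=telemetry.read_state();print(s['time'],s['width'],s['ee_pos'],fx(.013,0,.165),move(fx(.013,0,.165),q(98)))"
```

```text
6.9 0.0322077239592364 [ 0.51931829 -0.16672994  0.16646594] [ 0.51947348 -0.06199075  0.165     ] [-0.01 -0.   -0.07  2.59  0.35  0.04]
```

drive_tool(series=[0, 0, 0, 1, 0.15, 0, -0.24, 0, 0, 0, 2, 0.35, 0, -0.24, 0, 0, 0, 2.59, 0.35, 0, -0.24, 0, 0, 0, 2.59, 0.35, 0, -0.24, 0, 0, 0, 2.59, 0.35, 0, -0.24, 0, 0, 0, 2.59, 0.35, 0, -0.24])

```text
time: 7.4
ee_pos: [0.5192, -0.0632, 0.1659]
eef_rot: [0.658, 0.753, -0.001, -0.001]
ft_force: [1.1, -1.1, -0.1]
width: 0.0332
grip_force: 0.0
```

```bash
python3 w.py 2 wrist; python3 -c "
from h import *
print(telemetry.read_state()['width'],move(fx(.013,0,.120),q(98)))"
```

```text
7.4 [ 0.51921091 -0.06316671  0.16594615] [ 1.05350289 -1.05930169 -0.08564873]
wrist [0.50857185 0.01929547 0.30531731] [-0.15223141 -0.00965177  0.0659871   0.98609236]
0.03329809761108099 [-0.02  0.   -0.08  0.04  0.01  1.15]
```

View pics/wrist2.png

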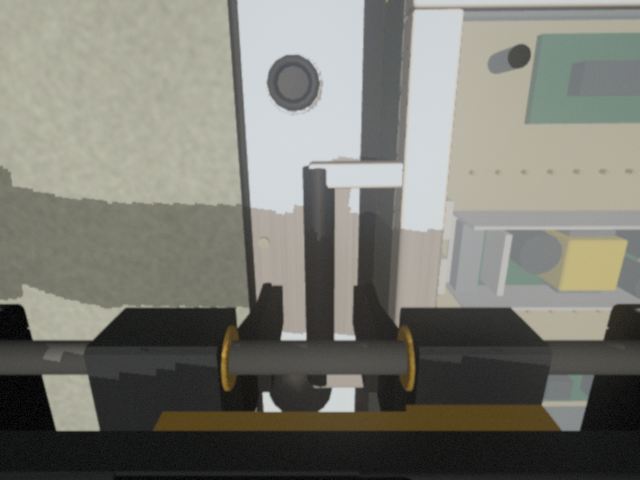

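The bar sits centred between the fingertips, at columns 305–335 with the tips at about 270 and 365. Descending and gripping.

drive_tool(series=[0, 0, 0, 0, 0, 0.3, -0.24, 0, 0, 0, 0, 0, 0.6, -0.24, 0, 0, 0, 0, 0, 0.9, -0.24, 0, 0, 0, 0, 0, 1.13, -0.24, 0, 0, 0, 0, 0, 1.13, -0.24, 0, 0, 0, 0, 0, 1.13, -0.7, 0, 0, 0, 0, 0, 1.13, -0.9, 0, 0, 0, 0, 0, 1.13, -0.9, 0, 0, 0, 0, 0, 1.13, -0.9, 0, 0, 0, 0, 0, 1.13, -0.9], grip_force=15)

```text
time: 8.28
ee_pos: [0.52, -0.0622, 0.1223]
eef_rot: [0.658, 0.753, 0.0, 0.0]
ft_force: [-0.9, 0.3, 2.7]
width: 0.0157
grip_force: 15.0
```

```bash
python3 -c "
from h import *
s=telemetry.read_state();print(s['ee_pos'],s['width'],s['grip_force'])
A=R.from_quat(s['eef_rot']); e3=np.r_[ex,0]
for th in np.arange(.09,.91,.09):
  d=.29*((np.cos(.031)-np.cos(.031+th))*e3+(np.sin(.031+th)-np.sin(.031))*np.array([0,0,1])); print(round(th,2),(A.inv().apply(d)/.04).round(2))
"
```

```text
[ 0.51995019 -0.06223036  0.12229186] 0.015682028124324253 14.998718351125717
0.09 [-0.    0.05 -0.65]
0.18 [ 0.    0.16 -1.29]
0.27 [ 0.    0.32 -1.92]
0.36 [ 0.    0.55 -2.54]
0.45 [ 0.    0.82 -3.13]
0.54 [ 0.    1.15 -3.69]
0.63 [ 0.01  1.53 -4.23]
0.72 [ 0.01  1.95 -4.72]
0.81 [ 0.01  2.42 -5.18]
0.9 [ 0.01  2.92 -5.59]
```

drive_tool(series=[0, 0, 0, 0, 0.02, -0.32, -0.9, 0, 0, 0, 0, 0.05, -0.65, -0.9, 0, 0, 0, 0, 0.1, -0.97, -0.9, 0, 0, 0, 0, 0.16, -1.29, -0.9, 0, 0, 0, 0, 0.24, -1.6, -0.9, 0, 0, 0, 0, 0.32, -1.92, -0.9, 0, 0, 0, 0, 0.43, -2.23, -0.9, 0, 0, 0, 0, 0.55, -2.54, -0.9, 0, 0, 0, 0, 0.68, -2.84, -0.9, 0, 0, 0, 0, 0.82, -3.13, -0.9])

```text
time: 9.12
ee_pos: [0.5506, -0.0578, 0.2472]
eef_rot: [0.658, 0.753, -0.002, -0.001]
ft_force: [-8.1, 0.4, 2.6]
width: 0.0158
grip_force: 15.0
```

drive_tool(series=[0, 0, 0, 0, 0.16, -0.28, -0.9, 0, 0, 0, 0, 0.33, -0.56, -0.9, 0, 0, 0, 0, 0.51, -0.83, -0.9, 0, 0, 0, 0, 0.71, -1.1, -0.9, 0, 0, 0, 0, 0.92, -1.35, -0.9, 0, 0, 0, 0, 1.13, -1.59, -0.9, 0, 0, 0, 0, 1.36, -1.82, -0.9, 0, 0, 0, 0, 1.6, -2.05, -0.9, 0, 0, 0, 0, 1.84, -2.26, -0.9, 0, 0, 0, 0, 2.0, -2.39, -0.9])

```text
time: 9.95
ee_pos: [0.6313, -0.0467, 0.3457]
eef_rot: [0.658, 0.753, 0.0, 0.001]
ft_force: [-10.4, -0.3, 14.9]
width: 0.0156
grip_force: 15.0
```

```bash
python3 -c "
from h import *
s=telemetry.read_state();print(s['ee_pos'],s['ft_force'],s['width'],s['grip_force'],s['joint_positions'].round(2))
b=fx(.013,0,.117); p=s['ee_pos']-[0,0,.003]; h=b+np.r_[.29*ex,-.009]; v=p-h; print(np.arctan2(v[2],-(v[:2]@ex))-.031, np.hypot(v[2],v[:2]@ex))"
```

```text
[ 0.63134496 -0.04669386  0.34572209] [-10.42531833  -0.33030868  14.90733999] 0.015608406995209191 15.020529180765152 [ 0.46  0.39 -0.65  1.24  0.23  1.59 -0.01]
0.8934471896987268 0.29403186845967383
```

drive_tool(series=[0, 0, 0, 0, 0, 0, -0.3, 0, 0, 0, 0, 0, 0, -0.25, 0, 0, 0, 0, 0, 0, -0.25, 0, 0, 0, 0, 0, 0, -0.25, 0, 0, 0, 0, 0, -0.2, -0.25, 0, 0, 0, 0, -0.05, -0.5, -0.25, 0, 0, 0, 0, -0.1, -1, -0.25, 0, 0, 0, 0, -0.3, -1.5, -0.25, 0, 0, 0, 0, -0.8, -1.7, -0.25, 0, 0, 0, 0, -1.5, -1.7, -0.25])

```text
time: 10.78
ee_pos: [0.5726, -0.0544, 0.4131]
eef_rot: [0.658, 0.753, 0.001, 0.001]
ft_force: [0.3, 0.3, 0.8]
width: 0.0324
grip_force: 0.0
```

```bash
python3 w.py 3 scene
```

```text
10.7833 [ 0.57263159 -0.05437808  0.41307421] [0.27853001 0.29254838 0.82209506]
scene [1.02142952 0.54466366 1.16543565] [0.08754468 0.26071066 0.91044575 0.30895699]
```

View pics/scene3.png

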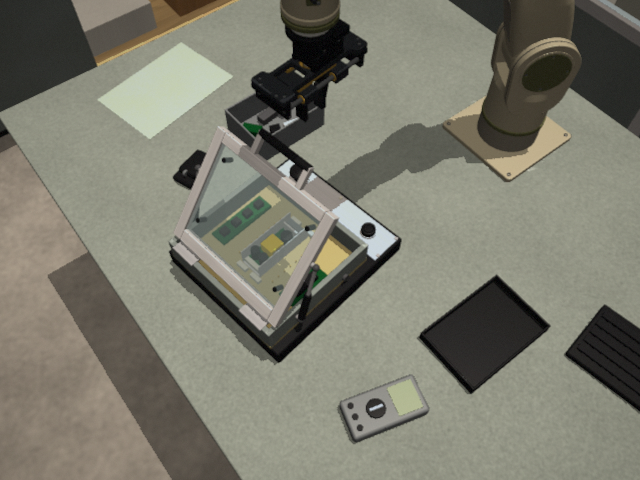

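The lid stands open and the gripper is clear behind it. Now turning to the leaning grasp posture, out in front of the lid.

```bash
python3 -c "
from h import *
print(move(fx(-.03,0,.36),q(8,37)))"
```

```text
[-5.750e+00  5.810e+00  1.727e+01 -1.000e-02 -2.310e+00  1.330e+00]
```

drive_tool(series=[0, 0, 0, 0, -1, 0, 0.6, 0, 0, 3, 0, -2, 0.3, 0.6, -5.75, 5.81, 17.27, 0, -2.3, 0.6, 0.6, -5.75, 5.81, 17.27, 0, -2.3, 1.33, 0.6, -5.75, 5.81, 17.27, 0, -2.3, 1.33, 0.6, -5.75, 5.81, 17.27, 0, -2.3, 1.33, 0.6, -5.75, 5.81, 17.27, 0, -2.3, 1.33, 0.6, -5.75, 5.81, 17.27, 0, -2.3, 1.33, 0.6, -5.75, 5.81, 17.27, 0, -2.3, 1.33, 0.6, -5.75, 5.81, 17.27, 0, -2.3, 1.33, 0.6])

```text
time: 11.67
ee_pos: [0.481, -0.0675, 0.3587]
eef_rot: [0.922, 0.32, 0.218, -0.015]
ft_force: [0.0, -0.1, -0.2]
width: 0.0692
grip_force: 0.0
```

```bash
python3 -c "
from h import *
s=telemetry.read_state();print(s['ee_pos'],s['joint_positions'].round(2))
print(move(fx(.155-.602*.2,0,.082+.799*.2),q(8,37)))"
```

```text
[ 0.48095575 -0.06751738  0.35865757] [ 0.84 -0.27 -0.5   1.88 -0.45  1.19 -0.46]
[-1.87  2.14  5.6  -0.03  0.4   3.27]
```

drive_tool(series=[-1.87, 2.14, 5.6, 0, 0, 0.5, 0.6, -1.87, 2.14, 5.6, 0, 0.2, 1, 0.6, -1.87, 2.14, 5.6, 0, 0.4, 1.5, 0.6, -1.87, 2.14, 5.6, 0, 0.4, 2, 0.6, -1.87, 2.14, 5.6, 0, 0.4, 2.6, 0.6, -1.87, 2.14, 5.6, 0, 0.4, 3.2, 0.6, -1.87, 2.14, 5.6, 0, 0.4, 3.2, 0.6, -1.87, 2.14, 5.6, 0, 0.4, 3.2, 0.6])

```text
time: 12.33
ee_pos: [0.5401, -0.058, 0.2434]
eef_rot: [0.946, 0.07, 0.315, -0.023]
ft_force: [0.6, -0.5, 0.5]
width: 0.0696
grip_force: 0.0
```

```bash
python3 w.py 4 wrist; python3 -c "
from h import *
s=telemetry.read_state();print(s['ee_pos'],s['joint_positions'].round(2),s['width'])
print(move(fx(.155-.602*.2,0,.082+.799*.2),q(8,37)))"
```

```text
12.3333 [ 0.54005723 -0.05798937  0.24342519] [ 0.61530293 -0.51175555  0.54225711]
wrist [ 0.52358364 -0.06090788  0.40497366] [ 0.12657428 -0.10854583 -0.64407221  0.74657066]
[ 0.54048542 -0.05851964  0.24453151] [ 0.87 -0.23 -0.66  2.16 -0.6   0.62 -0.84] 0.06975717670626924
[-0.04  0.03  0.07 -0.03  0.01  0.06]
```

View pics/wrist4.png

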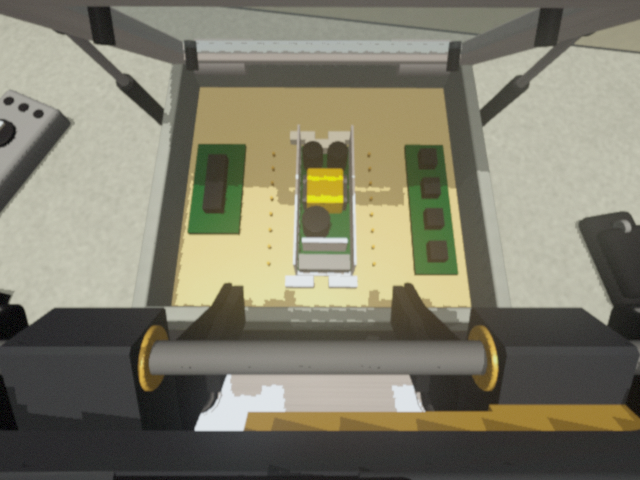

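The wrist view shows the unit's side walls at columns 296 and 354 from row 127 to row 270. The fingertips straddle columns 240–397, in line with it.

```bash
python3 -c "
from h import *
c=get_calibration('wrist')
w=onz(c,[(298,127),(353,127),(356,270),(294,270)],.095);print(w.round(4));l=(w[:,:2]-M)@np.c_[ex,ey];print(l.round(4),l.mean(0))
d=(w[0]+w[1]-w[2]-w[3])[:2];print(np.degrees(np.arctan2(d[1],d[0])))
a,b=l.mean(0)
for G in (fx(a-.012,b,.083),):
  t=R.from_quat(q(8,37)).as_matrix()[:,2]
  print(G,move(G-.003*t,q(8,37)), move(G-.003*t-.06*t,q(8,37)))
"
```

```text
[[ 0.7425 -0.0099  0.095 ]
 [ 0.7503 -0.0626  0.095 ]
 [ 0.6089 -0.0815  0.095 ]
 [ 0.6013 -0.0298  0.095 ]]
[[ 0.2411  0.0206]
 [ 0.2415 -0.0327]
 [ 0.0988 -0.0318]
 [ 0.0985  0.0205]] [ 0.1699624 -0.0058573]
7.826839781412313
[ 0.6638403  -0.04761618  0.083     ] [-0.04  0.03  0.07  0.05  0.18  5.01] [-0.04  0.03  0.07  0.05  0.17  3.51]
```

drive_tool(series=[0, 0, 0, 0.05, 0.17, 0.6, 0.65, 0, 0, 0, 0.05, 0.17, 1.2, 0.65, 0, 0, 0, 0.05, 0.17, 1.8, 0.65, 0, 0, 0, 0.05, 0.17, 2.4, 0.65, 0, 0, 0, 0.05, 0.17, 3.0, 0.65, 0, 0, 0, 0.05, 0.17, 3.5, 0.65, 0, 0, 0, 0.05, 0.17, 3.5, 0.65, 0, 0, 0, 0.05, 0.17, 3.5, 0.65])

```text
time: 13.05
ee_pos: [0.6261, -0.0534, 0.133]
eef_rot: [0.946, 0.069, 0.315, -0.023]
ft_force: [0.3, 0.4, -0.3]
width: 0.0717
grip_force: 0.0
```

```bash
python3 w.py 5 wrist; python3 -c "
from h import *
s=telemetry.read_state();print(s['joint_positions'].round(2),s['width'])
t=R.from_quat(q(8,37)).as_matrix()[:,2]
print(move(fx(.158,-.0058,.083)-.003*t,q(8,37)))"
```

```text
13.05 [ 0.62614889 -0.05335269  0.13298127] [ 0.25424272  0.3901176  -0.27127837]
wrist [ 0.60956828 -0.05620149  0.29450459] [ 0.12653375 -0.10895337 -0.64467562  0.74599713]
[ 0.76  0.18 -0.71  2.09 -0.09  0.28 -1.25] 0.07161262935030127
[-0.02  0.03  0.06  0.   -0.01  1.51]
```

View pics/wrist5.png

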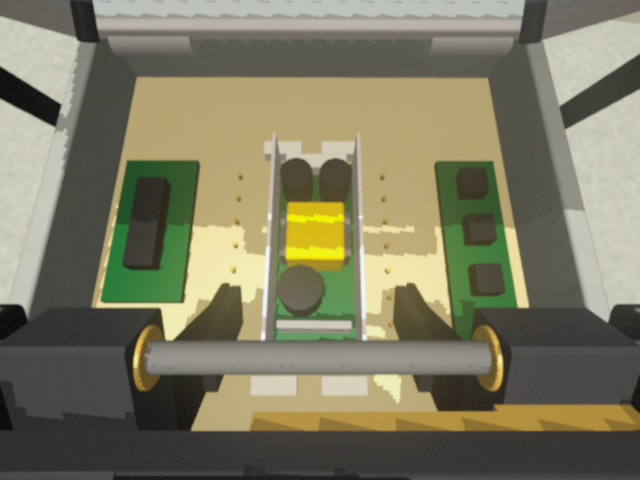

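The unit, at columns 268–362, is centred between the fingers. Advancing and gripping.

drive_tool(series=[0, 0, 0, 0, 0, 0.5, 0.65, 0, 0, 0, 0, 0, 1, 0.65, 0, 0, 0, 0, 0, 1.3, 0.65, 0, 0, 0, 0, 0, 1.5, 0.65, 0, 0, 0, 0, 0, 1.5, 0.65, 0, 0, 0, 0, 0, 1.5, 0, 0, 0, 0, 0, 0, 1.5, 0, 0, 0, 0, 0, 0, 1.5, 0, 0, 0, 0, 0, 0, 1.5, 0, 0, 0, 0, 0, 0, 1.5, 0], grip_force=25)

```text
time: 13.93
ee_pos: [0.6617, -0.0483, 0.0855]
eef_rot: [0.946, 0.069, 0.316, -0.022]
ft_force: [-5.3, 0.4, 7.8]
width: 0.0539
grip_force: 25.0
```

```bash
python3 -c "
from h import *
s=telemetry.read_state();print(s['ee_pos'],s['joint_positions'].round(2),s['width'],s['grip_force'],s['ft_force'])
p=s['ee_pos'];e=np.r_[ex,0];z=np.array([0,0,1.]);qq=s['eef_rot']
for d in (.02*z,.07*z-.02*e,.11*z-.12*e,.13*z-.2*e): print(move(p+d,qq))"
```

```text
[ 0.66173601 -0.04827658  0.08547192] [ 0.55  0.32 -0.53  2.05  0.1   0.18 -1.42] 0.05394600129410107 25.000158703769557 [-5.26162892  0.43899437  7.75218821]
[ 0.   0.   0.   0.3  0.  -0.4]
[ 0.    0.    0.    0.65  0.   -1.7 ]
[ 0.    0.    0.   -0.75 -0.01 -4.  ]
[ 0.    0.    0.   -2.05 -0.02 -5.6 ]
```

drive_tool(series=[0, 0, 0, 0.15, 0, -0.2, 0, 0, 0, 0, 0.3, 0, -0.4, 0, 0, 0, 0, 0.4, 0, -0.75, 0, 0, 0, 0, 0.5, 0, -1.1, 0, 0, 0, 0, 0.6, 0, -1.4, 0, 0, 0, 0, 0.65, 0, -1.7, 0, 0, 0, 0, 0.5, 0, -2.1, 0, 0, 0, 0, 0.2, 0, -2.6, 0, 0, 0, 0, -0.1, 0, -3.1, 0, 0, 0, 0, -0.4, 0, -3.5, 0])

```text
time: 14.77
ee_pos: [0.5647, -0.0614, 0.1876]
eef_rot: [0.946, 0.07, 0.315, -0.023]
ft_force: [0.4, -0.7, -2.7]
width: 0.0538
grip_force: 25.0
```

```bash
python3 w.py 6 scene; python3 -c "
from h import *
s=telemetry.read_state();print(s['joint_positions'].round(2),s['width'],s['grip_force'])
p=s['ee_pos'];qq=s['eef_rot'];e=np.r_[ex,0]
print(move(fx(-.03,0,.22),qq)); tg=np.r_[.445,.352,.20]-np.r_[.012*ex,0]
print(move(tg,qq))"
```

```text
14.7667 [ 0.56470022 -0.0613641   0.18759266] [ 0.39572933 -0.67917324 -2.74374832]
scene [1.02142952 0.54466366 1.16543565] [0.08754468 0.26071066 0.91044575 0.30895699]
[ 0.96 -0.08 -0.8   2.18 -0.55  0.46 -0.85] 0.0539519443297957 24.997702352993656
[ 0.    0.    0.   -1.23 -0.17 -1.93]
[  0.     0.     0.    -1.17 -10.67  -1.28]
```

View pics/scene6.png

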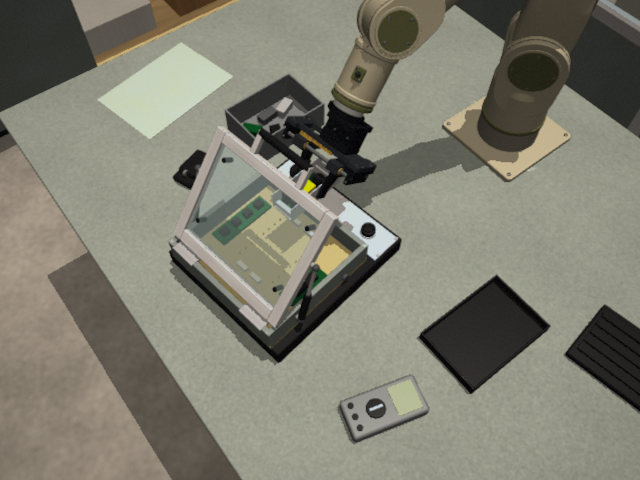

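The unit is clear of the nest and held in the gripper in front of the lid. Moving back, then sideways toward the tray.

drive_tool(series=[0, 0, 0, -0.6, 0, -0.9, 0, 0, 0, 0, -1.2, 0, -1.9, 0, 0, 0, 0, -1.2, -0.5, -1.9, 0, 0, 0, 0, -1.2, -1.5, -1.9, 0, 0, 0, 0, -1.2, -2.5, -1.9, 0, 0, 0, 0, -1.2, -3.5, -1.8, 0, 0, 0, 0, -1.2, -4.5, -1.7, 0, 0, 0, 0, -1.2, -5.5, -1.6, 0, 0, 0, 0, -1.2, -6.5, -1.5, 0, 0, 0, 0, -1.2, -7.5, -1.4, 0])

```text
time: 15.65
ee_pos: [0.4506, 0.2161, 0.2031]
eef_rot: [0.946, 0.07, 0.315, -0.023]
ft_force: [-0.1, -0.5, -0.6]
width: 0.0537
grip_force: 25.0
```

```bash
python3 -c "
from h import *
s=telemetry.read_state();print(s['ee_pos'],s['joint_positions'].round(2),s['width'],s['grip_force'])
tg=np.r_[.445,.352,.15]-np.r_[.012*ex,0]
print(move(tg,q(0)),move(tg,s['eef_rot']),move(tg,q(8,37)))"
```

```text
[0.4506109  0.21613716 0.20311207] [ 0.57 -0.49 -1.08  2.27 -0.34  0.52 -1.76] 0.05372484133112475 24.996836481441278
[-0.53 -7.35  1.64 -0.74 -3.38  1.09] [ 0.    0.    0.   -0.74 -3.38  1.09] [-0.04  0.04  0.08 -0.74 -3.38  1.09]
```

```bash
python3 -c "
from h import *
s=telemetry.read_state();Q=(R.from_euler('z',12,degrees=True)*R.from_quat(s['eef_rot'])).as_quat()
for z in (.15,.1): print(move(np.r_[.448-.011,.352-.004,z],Q))"
```

```text
[ 1.44  0.   -1.92 -0.67 -3.31  1.15]
[ 1.44  0.   -1.92 -1.42 -3.31  2.15]
```

drive_tool(series=[0.3, 0, -0.4, -0.1, -0.5, 0.2, 0, 0.6, 0, -0.8, -0.3, -1.2, 0.5, 0, 1, 0, -1.3, -0.45, -2, 0.8, 0, 1.44, 0, -1.92, -0.6, -2.7, 1.1, 0, 1.44, 0, -1.92, -0.67, -3.31, 1.15, 0, 1.44, 0, -1.92, -0.67, -3.31, 1.15, 0, 1.44, 0, -1.92, -0.67, -3.31, 1.15, 0])

```text
time: 16.23
ee_pos: [0.4329, 0.3286, 0.1501]
eef_rot: [0.938, 0.168, 0.298, -0.05]
ft_force: [-0.1, -1.0, -2.8]
width: 0.054
grip_force: 25.0
```

```bash
python3 w.py 7 top; python3 -c "
from h import *
s=telemetry.read_state();print(s['joint_positions'].round(2),s['width'],s['eef_rot'])
print(R.from_quat(s['eef_rot']).as_matrix().round(3))
i=cv2.imread('pics/top7.png')[200:450,40:340];cv2.imwrite('pics/c7.png',cv2.resize(i,None,fx=2,fy=2))"
```

```text
16.2333 [0.43287929 0.3286445  0.15010746] [-0.08493925 -1.00746794 -2.83016195]
top [4.76346118e-01 6.21250071e-05 1.21199117e+00] [-0.04982572  0.0389541   0.70862302 -0.70274704]
[ 0.66 -0.16 -1.47  2.22  0.33  0.41 -2.34] 0.05335099602031365 [ 0.93766978  0.16857611  0.29983216 -0.04957983]
[[ 0.763  0.346  0.546]
 [ 0.286 -0.938  0.194]
 [ 0.579  0.008 -0.815]]
```

View pics/c7.png

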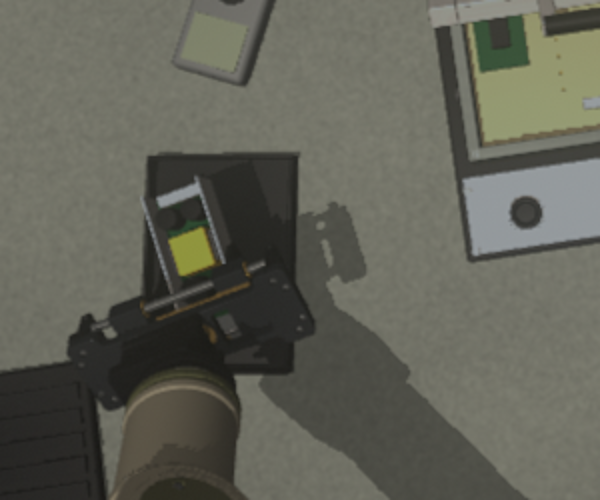

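```bash
python3 -c "
from h import *
s=telemetry.read_state()
Q0=q(20,37)
U=R.from_quat(q(8,37)); Q=(R.from_euler('z',12,degrees=True)*U).as_quat()
for z in (.12,): print(s['ee_pos'],s['joint_vel'].round(2),move(np.r_[.436,.347,z],Q))"
```

```text
[0.4338371  0.32891769 0.15075185] [ 0.03 -0.07  0.   -0.   -0.48 -0.05  0.44] [ 0.05  0.32  0.09 -0.27 -0.41  0.74]
```

drive_tool(series=[0, 0.1, 0, -0.1, -0.1, 0.2, 0, 0, 0.2, 0, -0.15, -0.2, 0.4, 0, 0.05, 0.32, 0.09, -0.2, -0.3, 0.6, 0, 0.05, 0.32, 0.09, -0.27, -0.41, 0.74, 0, 0.05, 0.32, 0.09, -0.27, -0.41, 0.74, 0, 0.05, 0.32, 0.09, -0.27, -0.41, 0.74, 0])

```text
time: 16.78
ee_pos: [0.4244, 0.3335, 0.1361]
eef_rot: [0.934, 0.168, 0.309, -0.061]
ft_force: [-0.2, 0.3, -3.1]
width: 0.0539
grip_force: 25.0
```

```bash
cat > p.py <<'E'
from h import *
s=telemetry.read_state()
Q=(R.from_euler('z',12,degrees=True)*R.from_quat(q(8,37))).as_quat()
print(s['time'],s['ee_pos'],s['joint_positions'].round(2),s['joint_vel'].round(2),move(np.r_[.436,.347,.10],Q),s['ft_force'])
E
python3 p.py
```

```text
16.7833 [0.42436399 0.33353962 0.13608042] [ 0.6  -0.09 -1.47  2.26  0.59  0.38 -2.6 ] [-0.    0.01  0.   -0.01  0.02 -0.   -0.01] [-0.16  0.05  0.01 -0.23 -0.2   0.96] [-0.2082705   0.32226114 -3.09171033]
```

```bash
sed -i "s/'z',12/'z',float(sys.argv[1])/;s/\[.436,.347,.10\]/[float(v) for v in sys.argv[2:5]]/;s/^from h/import sys\nfrom h/" p.py; python3 p.py 4 .430 .340 .10
```

```text
File "p.py", line 5
    print(s['time'],s['ee_pos'],s['joint_positions'].round(2),s['joint_vel'].round(2),move(np.r_[float(v) for v in sys.argv[2:5]],Q),s['ft_force'])
                                                                                           ^^^^^^^^^^^^^^^^^^^^^^^^^^^^^^^^^^^^^^
SyntaxError: invalid syntax. Perhaps you forgot a comma?
```

```bash
sed -i "s/np.r_\[float/[float/" p.py; python3 p.py 4 .430 .340 .10
```

```text
16.7833 [0.42436399 0.33353962 0.13608042] [ 0.6  -0.09 -1.47  2.26  0.59  0.38 -2.6 ] [-0.    0.01  0.   -0.01  0.02 -0.   -0.01] [-1.12  0.06  1.29 -0.39 -0.09  0.84] [-0.2082705   0.32226114 -3.09171033]
```

drive_tool(series=[-0.3, 0, 0.35, -0.1, 0, 0.2, 0, -0.6, 0, 0.7, -0.2, 0, 0.4, 0, -0.9, 0.03, 1, -0.3, -0.05, 0.6, 0, -1.12, 0.06, 1.29, -0.39, -0.09, 0.84, 0, -1.12, 0.06, 1.29, -0.39, -0.09, 0.84, 0, -1.12, 0.06, 1.29, -0.39, -0.09, 0.84, 0])

```text
time: 17.28
ee_pos: [0.411, 0.3128, 0.1311]
eef_rot: [0.943, 0.104, 0.314, -0.043]
ft_force: [0.7, 0.5, -3.3]
width: 0.0538
grip_force: 25.0
```

```bash
python3 p.py 4 .435 .345 .08
```

```text
17.2833 [0.41099756 0.31277856 0.13113644] [ 0.61 -0.25 -1.47  2.29  0.39  0.38 -2.6 ] [-0.    0.03  0.01 -0.01  0.02 -0.   -0.  ] [-0.24  0.01  0.04 -0.16 -0.63  1.49] [ 0.66860903  0.45026835 -3.3316397 ]
```

```bash
cat > p.py <<'E'
import sys
from h import *
# args: yaw lean x y z  (lean in the vertical plane of that yaw)
v=[float(a) for a in sys.argv[1:]]
s=telemetry.read_state()
Q=(R.from_euler('z',v[0],degrees=True)*R.from_euler('y',-v[1],degrees=True)*R.from_euler('x',180,degrees=True)).as_quat()
print(s['time'],s['ee_pos'],s['joint_positions'].round(2),move(v[2:],Q),s['ft_force'].round(1))
E
python3 p.py 8 37 .45 .216 .2;python3 p.py 8 15 .56 .23 .22
```

```text
17.2833 [0.41099756 0.31277856 0.13113644] [ 0.61 -0.25 -1.47  2.29  0.39  0.38 -2.6 ] [-0.72  0.02  0.68  1.39  2.55 -1.16] [ 0.7  0.5 -3.3]
17.2833 [0.41099756 0.31277856 0.13113644] [ 0.61 -0.25 -1.47  2.29  0.39  0.38 -2.6 ] [-0.58 -4.38  0.81  3.89  2.81  0.1 ] [ 0.7  0.5 -3.3]
```

drive_tool(series=[-0.2, 0, 0.2, 0.3, 0.5, -0.5, 0, -0.5, 0, 0.5, 0.8, 1.2, -1, 0, -0.7, 0, 0.7, 1.3, 2, -1.1, 0, -0.7, -1, 0.7, 2, 2.5, -1, 0, -0.6, -2, 0.8, 2.7, 2.7, -0.7, 0, -0.6, -3, 0.8, 3.3, 2.8, -0.4, 0, -0.6, -4.38, 0.8, 3.9, 2.8, 0.1, 0, -0.6, -4.38, 0.8, 3.9, 2.8, 0.1, 0, -0.6, -4.38, 0.8, 3.9, 2.8, 0.1, 0])

```text
time: 18.03
ee_pos: [0.5635, 0.2292, 0.2172]
eef_rot: [0.99, 0.067, 0.127, -0.01]
ft_force: [-0.8, 0.2, -3.3]
width: 0.0535
grip_force: 25.0
```

```bash
python3 p.py 8 15 .62 .2 .22;python3 p.py 20 15 .54 .38 .22
```

```text
18.0333 [0.56348286 0.22920459 0.21721746] [ 0.19  0.23 -0.78  1.74  0.31  1.03 -2.13] [-0.02  0.08 -0.05  1.28  0.91  0.26] [-0.8  0.2 -3.3]
18.0333 [0.56348286 0.22920459 0.21721746] [ 0.19  0.23 -0.78  1.74  0.31  1.03 -2.13] [ 0.6   0.07 -2.37 -0.05 -3.81 -0.08] [-0.8  0.2 -3.3]
```

drive_tool(series=[0.1, 0, -0.4, 0, -0.7, 0, 0, 0.2, 0, -0.8, 0, -1.5, 0, 0, 0.3, 0, -1.2, 0, -2.2, 0, 0, 0.4, 0, -1.6, 0, -2.9, 0, 0, 0.6, 0, -2.4, 0, -3.5, 0, 0, 0.6, 0, -2.4, 0, -3.8, 0, 0, 0.6, 0, -2.4, 0, -3.8, 0, 0])

```text
time: 18.62
ee_pos: [0.5371, 0.3841, 0.2188]
eef_rot: [0.976, 0.178, 0.128, -0.022]
ft_force: [-1.1, -0.5, -3.2]
width: 0.0537
grip_force: 25.0
```

```bash
python3 p.py 20 37 .45 .36 .14;python3 p.py 25 37 .45 .36 .14
```

```text
18.6167 [0.53706968 0.38413108 0.21875524] [-0.06  0.37 -0.85  1.6   0.45  1.09 -2.22] [-0.04  4.42  0.12 -2.68 -0.21  1.32] [-1.1 -0.5 -3.2]
18.6167 [0.53706968 0.38413108 0.21875524] [-0.06  0.37 -0.85  1.6   0.45  1.09 -2.22] [ 0.4   4.42 -0.78 -2.68 -0.21  1.32] [-1.1 -0.5 -3.2]
```

drive_tool(series=[0, 0.5, 0, -0.3, 0, 0.1, 0, 0, 1.2, 0, -0.7, -0.1, 0.3, 0, 0, 2, 0, -1.1, -0.1, 0.5, 0, 0, 2.8, 0, -1.6, -0.2, 0.7, 0, 0, 3.6, 0, -2.1, -0.2, 1, 0, 0, 4.42, 0.1, -2.5, -0.2, 1.2, 0, 0, 4.42, 0.1, -2.68, -0.2, 1.32, 0, 0, 4.42, 0.1, -2.68, -0.2, 1.32, 0, 0, 4.42, 0.1, -2.68, -0.2, 1.32, 0])

```text
time: 19.37
ee_pos: [0.4497, 0.3416, 0.1568]
eef_rot: [0.935, 0.172, 0.303, -0.061]
ft_force: [-0.2, -0.0, -2.2]
width: 0.0539
grip_force: 25.0
```

```bash
python3 p.py 20 37 .432 .345 .09
```

```text
19.3667 [0.44970041 0.34160439 0.15675166] [ 0.08 -0.01 -0.96  2.19  0.65  0.47 -2.6 ] [-0.2   0.19  0.1  -1.29 -0.22  1.13] [-0.2 -0.  -2.2]
```

```bash
python3 p.py 29 37 .436 .345 .10
```

```text
19.3667 [0.44970041 0.34160439 0.15675166] [ 0.08 -0.01 -0.96  2.19  0.65  0.47 -2.6 ] [ 0.87  0.18 -1.34 -1.07 -0.19  0.98] [-0.2 -0.  -2.2]
```

drive_tool(series=[0.4, 0, -0.7, 0, 0, 0, 0, 0.8, 0.1, -1.3, -0.2, 0, 0.2, 0, 0.87, 0.18, -1.34, -0.5, 0, 0.5, 0, 0.87, 0.18, -1.34, -0.8, -0.1, 0.8, 0, 0.87, 0.18, -1.34, -1.07, -0.2, 0.98, 0, 0.87, 0.18, -1.34, -1.07, -0.2, 0.98, 0, 0.87, 0.18, -1.34, -1.07, -0.2, 0.98, 0])

```text
time: 19.95
ee_pos: [0.4436, 0.3392, 0.1132]
eef_rot: [0.92, 0.237, 0.303, -0.081]
ft_force: [-0.6, 0.0, -3.1]
width: 0.0539
grip_force: 25.0
```

```bash
python3 p.py 29 37 .436 .345 .06
```

```text
19.95 [0.44358155 0.33921649 0.11319748] [-0.42  0.02 -0.43  2.29  0.75  0.3  -2.58] [-0.04  0.1  -0.04 -0.87 -0.21  1.01] [-0.6  0.  -3.1]
```

drive_tool(series=[0, 0, 0, -0.2, -0.05, 0.2, 0, 0, 0.05, 0, -0.4, -0.1, 0.4, 0, 0, 0.1, 0, -0.6, -0.15, 0.65, 0, 0, 0.1, 0, -0.87, -0.18, 1.0, 0, 0, 0.1, 0, -0.87, -0.18, 1.0, 0, 0, 0.1, 0, -0.87, -0.18, 1.0, 0, 0, 0.1, 0, -0.87, -0.18, 1.0, 0])

```text
time: 20.53
ee_pos: [0.4341, 0.3399, 0.0588]
eef_rot: [0.927, 0.236, 0.279, -0.084]
ft_force: [0.6, -0.6, -3.9]
width: 0.0538
grip_force: 25.0
```

```bash
python3 w.py 8 wrist top; python3 p.py 29 37 .436 .343 .036
```

```text
20.5333 [0.43414914 0.3399458  0.05880942] [ 0.57145421 -0.64281094 -3.86883393]
wrist [0.42875833 0.33175511 0.22096687] [ 0.12869874 -0.06106962 -0.50352831  0.85215396]
top [4.76346118e-01 6.21250071e-05 1.21199117e+00] [-0.04982572  0.0389541   0.70862302 -0.70274704]
20.6333 [0.43270427 0.3411755  0.05829447] [-1.33  0.1   0.5   2.35  0.72  0.18 -2.6 ] [-0.25  0.64 -0.11 -0.23  0.01  0.52] [ 0.4  0.5 -2.9]
```

View pics/wrist8.png

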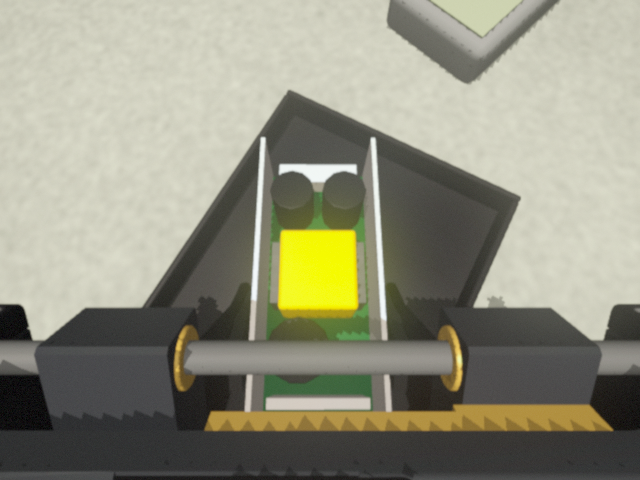

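The unit hangs over the tray at about 29° yaw, with its far-left corner at (262,138) inside the tray wall. I'll correct the small tilt before lowering.

```bash
python3 p.py 32 37 .434 .341 .058
```

```text
20.6333 [0.43270427 0.3411755  0.05829447] [-1.33  0.1   0.5   2.35  0.72  0.18 -2.6 ] [ 0.1   0.63 -0.6   0.02  0.02  0.02] [ 0.4  0.5 -2.9]
```

drive_tool(series=[0.05, 0.3, -0.3, 0, 0, 0, 0, 0.1, 0.63, -0.6, 0.02, 0.02, 0.02, 0, 0.1, 0.63, -0.6, 0.02, 0.02, 0.02, 0, 0.1, 0.63, -0.6, 0.02, 0.02, 0.02, 0, 0.1, 0.63, -0.6, 0.02, 0.02, 0.02, 0])

```text
time: 21.05
ee_pos: [0.4349, 0.3407, 0.0606]
eef_rot: [0.912, 0.261, 0.304, -0.087]
ft_force: [0.7, -0.0, -3.3]
width: 0.0537
grip_force: 25.0
```

```bash
python3 p.py 32 37 .434 .341 .036
```

```text
21.05 [0.43491878 0.34069564 0.0605527 ] [-1.85  0.14  1.05  2.4   0.76  0.07 -2.6 ] [ 0.02  0.02 -0.02 -0.38 -0.02  0.48] [ 0.7 -0.  -3.3]
```

drive_tool(series=[0, 0, 0, -0.05, 0, 0.1, 0, 0, 0, 0, -0.1, 0, 0.2, 0, 0, 0, 0, -0.15, 0, 0.3, 0, 0, 0, 0, -0.19, 0, 0.4, 0, 0, 0, 0, -0.19, 0, 0.4, 0])

```text
time: 21.47
ee_pos: [0.4394, 0.3441, 0.052]
eef_rot: [0.915, 0.26, 0.298, -0.085]
ft_force: [0.7, 0.6, -2.8]
width: 0.0541
grip_force: 25.0
```

```bash
python3 p.py 32 37 .440 .341 .035
```

```text
21.4667 [0.43941997 0.34410534 0.05202905] [-1.66  0.17  0.86  2.38  0.75  0.07 -2.6 ] [ 0.03  0.18 -0.05 -0.27  0.07  0.33] [ 0.7  0.6 -2.8]
```

```bash
python3 p.py 32 35 .440 .342 .036
```

```text
21.4667 [0.43941997 0.34410534 0.05202905] [-1.66  0.17  0.86  2.38  0.75  0.07 -2.6 ] [ 0.02 -0.22 -0.05 -0.25  0.05  0.31] [ 0.7  0.6 -2.8]
```

drive_tool(series=[0, -0.1, 0, -0.06, 0, 0.08, 0, 0, -0.2, -0.05, -0.12, 0.02, 0.16, 0, 0, -0.22, -0.05, -0.18, 0.05, 0.24, 0, 0, -0.22, -0.05, -0.25, 0.05, 0.31, 0, 0, -0.22, -0.05, -0.25, 0.05, 0.31, 0, 0, -0.22, -0.05, -0.25, 0.05, 0.31, 0])

```text
time: 21.97
ee_pos: [0.4399, 0.3422, 0.0388]
eef_rot: [0.917, 0.262, 0.288, -0.081]
ft_force: [0.0, 0.3, -2.6]
width: 0.0534
grip_force: 25.0
```

```bash
python3 p.py 32 35 .440 .342 .035
```

```text
21.9667 [0.43993641 0.3421537  0.03881028] [-1.5   0.19  0.7   2.36  0.76  0.07 -2.6 ] [ 0.04  0.04 -0.01 -0.05  0.    0.08] [ 0.   0.3 -2.6]
```

drive_tool(series=[0, 0, 0, -0.02, 0, 0.03, 0, 0, 0, 0, -0.04, 0, 0.06, 0, 0, 0, 0, -0.06, 0, 0.08, 0, 0, 0, 0, -0.06, 0, 0.08, 0])

```text
time: 22.3
ee_pos: [0.4399, 0.3431, 0.037]
eef_rot: [0.918, 0.263, 0.287, -0.08]
ft_force: [-1.2, -1.1, 1.2]
width: 0.054
grip_force: 25.0
```

```bash
python3 p.py 32 37 .440 .342 .035
```

```text
22.3 [0.4398704  0.34308878 0.03698305] [-1.48  0.19  0.68  2.36  0.76  0.07 -2.6 ] [ 0.04  0.47  0.02 -0.04  0.02  0.03] [-1.2 -1.1  1.2]
```

Contact with the tray floor shows in the force. Releasing softly.

drive_tool(series=[0, 0, 0, 0, 0, 0, 0, 0, 0, 0, 0, 0, 0, 0, 0, 0, 0, 0, 0, 0, 0], grip_force=4)

```text
time: 22.55
ee_pos: [0.4395, 0.3429, 0.0366]
eef_rot: [0.918, 0.264, 0.286, -0.08]
ft_force: [0.5, 0.6, -1.7]
width: 0.054
grip_force: 4.0
```

drive_tool(series=[0, 0, 0, 0, 0, 0, 0.35, 0, 0, 0, 0, 0, 0, 0.4, 0, 0, 0, 0, 0, 0, 0.4, 0, 0, 0, 0, 0, 0, 0.45, 0, 0, 0, 0, 0, -0.2, 0.45, 0, 0, 0, 0, 0, -0.5, 0.45, 0, 0, 0, 0, 0, -1, 0.45, 0, 0, 0, 0, 0, -1.5, 0.45, 0, 0, 0, 0, 0, -2, 0.45, 0, 0, 0, 0, 0, -2.5, 0.45])

```text
time: 23.38
ee_pos: [0.3976, 0.3247, 0.1142]
eef_rot: [0.916, 0.265, 0.288, -0.085]
ft_force: [-0.0, 0.4, 0.9]
width: 0.0628
grip_force: 0.0
```

```bash
python3 w.py 9 scene top; python3 -c "
import cv2,numpy as np
a=cv2.imread('pics/scene9.png')[100:460,160:600];b=cv2.imread('pics/top9.png')[240:420,60:280]
cv2.imwrite('pics/c9.png',np.vstack([a,cv2.resize(b,(293,240))[:, :].copy() if 0 else cv2.copyMakeBorder(cv2.resize(b,(293,240)),0,0,0,147,0)]))"; python3 p.py 32 35 .44 .34 .1
```

```text
23.3833 [0.39759731 0.32466454 0.11423601] [-0.01383917  0.39088939  0.93292285]
scene [1.02142952 0.54466366 1.16543565] [0.08754468 0.26071066 0.91044575 0.30895699]
top [4.76346118e-01 6.21250071e-05 1.21199117e+00] [-0.04982572  0.0389541   0.70862302 -0.70274704]
23.4833 [0.3997472  0.32090355 0.11095785] [-1.41 -0.16  0.51  2.42  0.78  0.37 -2.56] [-0.    0.03 -0.02  0.75  0.13  0.86] [ 0.7 -1.3 -0.5]
```

View pics/c9.png

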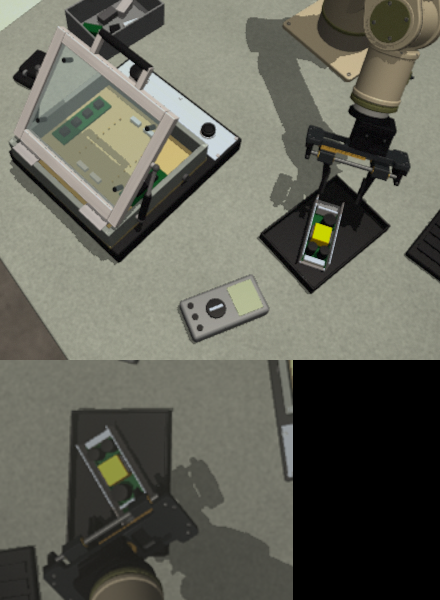

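The unit lies in the tray near its middle, the lid stands open, and the bystanders haven't moved. The gripper is clear of everything, so I'm backing off slightly and handing in.

drive_tool(series=[0, 0, 0, 0, 0, -0.4, 0.45, 0, 0, 0, 0, 0, -0.4, 0.45, 0, 0, 0, 0, 0, -0.4, 0.45, 0, 0, 0, 0, 0, -0.4, 0.45])

```text
time: 23.82
ee_pos: [0.3929, 0.3135, 0.1204]
eef_rot: [0.919, 0.262, 0.286, -0.079]
ft_force: [-0.1, 0.6, 0.3]
width: 0.0631
grip_force: 0.0
```

```bash
python3 -c "
from h import *
print(telemetry.read_state()['ee_pos'],r.close_job())"
```

```text
the job is handed in; nothing more can be done
[0.39288954 0.31347561 0.12044604] None
```

I held the vent button down for over two seconds and released it, opened the lid onto its struts, set the power supply flat near the middle of the tray, and handed the job in at about 24 s; no verdict came back.

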